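# Feel out the release notch of an assembly fixture

### The job

Release the clamp of the assembly fixture: starting at the very end of its black front rail, where the little dowel post stands, slide a fingertip along the rail's front edge until you come upon the notch hidden in it, then press the key at the back of the notch fully home, so that the clamp swings open, and draw the hand away. Touch neither the clamp nor its stand, leave the bracket lying in the fixture, and leave the loose parts beside it where they are.

Things in the scene. Friction and masses are not known exactly. Their poses are not given: they have to be found in the camera images.
- fixture: Fixture fixed to the table. Origin at table height; x to the back, y along the rail to the dowel end, z up. Front rail: black bar of flush blocks, 40 mm high, standing on the table, front face (flat but for the notch, free in front) at x = -85, back at -35, from y = +180 to -172 mm. Its one notch is centred at y = +51, -7, -65 or -123 mm: not known which.
- edge_start (a point): Point on the rail's front face, 20 mm above the table, 15 mm from the rail's end; a steel dowel post, 16 mm thick, stands on the rail there, its top 55 mm above the table. Begin the sweep here, touching the face within 25 mm of it, and slide towards edge_far_end. In the fixture's frame (-85, 165, 20) mm. The rail is plain for the next 85 mm.
- edge_far_end (a point): The rail's other end, on its front face, 20 mm above the table. In the fixture's frame (-85, -172, 20) mm.
- key (a joint): Travel of the key at the back of the notch, m: 0 out, 0.010 fully home; pushed to fixture +x it takes 5 N and a little more, and stays where left. The notch is 48 mm wide, cut through the rail's full height, open to front, top and table: shut fingers pointing down enter from the front. Key: black block 44 mm wide, up to 37 mm above the table, its flat front 26 mm behind the rail's face.
- clamp (a joint): Clamp behind the rail: a steel shaft along fixture y (x = +72 mm, 52 mm high) with two arms over the bracket. Angle, rad: 0 shut, 1.0 open with the key fully home; worked by the key through a linkage (0.1 rad per mm). Not to be pushed by hand. When open its arms reach 95 mm above the table.
- clamp_stand: The two aluminium bearing blocks, up to 55 mm high, at the fixture's back, which carry the clamp shaft. Its origin is that of the fixture. Not to be touched.
- bracket: Ribbed black plastic bracket, 70 x 240 x 20 mm, lying flat under the clamp on the fixture's 12 mm aluminium plate, its near side 65 mm behind the rail's front face. Origin at the centre of its underside.
- flange_nut: Steel flange nut, 38 mm across, 18 mm high, on the table beside the fixture. Origin at the centre of its underside. Leave alone.
- bushing: Black plastic bushing, 44 mm across its foot, 30 mm high, on the table beside the fixture. Origin at the centre of its underside. Leave alone.
- sensor: Blue plastic sensor block, 45 x 30 x 35 mm, on the table beside the fixture's dowel end. Origin at the centre of its underside. Leave alone.
Things that resemble listed ones, but are neither listed nor needed, are in the scene too. Several things have the shape of the bracket; the one meant has the colours described above.

How it is judged:
By the outcome, as a careful person would: the job done as asked, in the order asked, and still so for the second after the job is handed in, with the robot touching nothing.
It also fails if it takes over 72 s, if anything falls off the work surface, if the arm or the gripper's body presses on something with over 40 N, if the wrist force passes 120 N, or if a joint passes its speed limit or range.

### The arm

A 6-joint arm with a two-finger parallel gripper is mounted at the origin on the work surface. World frame = base frame: x ahead of the robot, y to its left, z up, the work surface at z = 0. Lengths are in m, angles in degrees, forces in N, time in s.
With the tool pointing down it reaches from about 0.425 to 1.125 m from the base axis. Payload 14.9 kg.
Tool frame: the origin (TCP) lies on the centre line of the jaws, within the pads' length; the fingertips stand r.nose_length ahead of it and the grasp point (between the pads) lies 6 mm ahead of it (r.nose_length is the distance from the TCP to the fingertips, in m); z points along the fingers, y is the line along which they close (so a half turn about z gives the same grasp; the last joint's range is limited). The gripper opens to 91 mm and grips with 3 to 60 N. Pads are 32 mm wide; open, the fingers measure 118 mm over their backs; the gripper's body (76 mm by 178 mm) begins 60 mm behind the grasp point.
Start: joints at [75.155, 21.709, 99.362, -0, 58.929, -1.908], TCP at [0.157, 0.682, 0.239] pointing down, gripper open.
Joint ranges: [-158.91, 158.91], [-42.39, 125.64], [0.06, 152.35], [-60.88, 240.88], [17.5, 164.5], [-176.32, 176.32]. Speed limits (degrees/s): [108.29, 108.29, 136.94, 180, 180, 180].

### API

Orientations are given as [roll, pitch, yaw] about the fixed x, y, z axes, in that order (R = Rz(yaw) Ry(pitch) Rx(roll)).
In Python, from plant import readout, optics, r gives the robot as it stands.
- The arm moves only by the tool apply_moves, never from a script. Its argument "deltas" is a list of rows, each an object with "offset": the shift along the tool's x, y, z in m, a list of three; "turn": the turn about the tool's z in degrees; "jaw": the opening, from 0 (shut) to 1 (fully open). In form: [{"offset": [x, y, z], "turn": turn, "jaw": jaw}, ...]. A call has 1 to 5 rows; each row is the pose to reach, as a shift and turn from the pose commanded when the call began, along the tool's axes at that moment; what a row does not reach only later rows make up. A row lasts 1/8 s, in which the tool goes at most 62.5 mm and 10.7 degrees, less where a joint would pass 70% of its speed; a pose out of reach is approached as far as the arm can. A call with a gripper value outside its range is refused whole. The fingers move at their own pace and stop on an object; "grip_force" is the grip in N (left out, the last holds). Time passes only in rows, so rows that repeat a pose let the fingers close. It gives the time, the measured TCP pose, the force, the opening and the grip force at its end, in the units of the state.
- readout.observe(): the state, without advancing time (a new reading comes with each control period).
- optics.read_camera(name): name is "scene" or "top"; returns the picture (480x640x3 uint8, red, green, blue); there is no depth.
- optics.get_calibration(name): a dict with "fx", "fy", "cx", "cy" (pixels), "k1" (the pictures are not rectified: a ray, as slopes to the right and down, at radius r is drawn at 1 + k1 r^2 times it, then the intrinsics apply), "eye" and "orientation" of the camera in the world. Camera axes: x right, y down, z forward; pixel columns grow to the right and rows downward; lengths in m; the calibration is good to about 2 mm. A picture is of the moment at which its call begins. get_calibration takes no time and is no camera call.
- r.job_done(): hands the job in; it is judged then, once.
The state is a dict: "time": time; "joint_pos": joint angles; "joint_vel": joint speeds; "tau": joint torques, N m; "position": TCP position; "eef_rot": TCP orientation; "contact_force": force on the tool from outside, world axes, zero at the start; "moment": the same for the moment, N m; "width": finger opening in m; "gripper_force": force on a finger pad.
Only numpy, scipy, OpenCV 4.12 (cv2) and the standard library are available. Lean on these libraries where they do the work, as an engineer would, in place of code of your own. Each camera call takes 0.05 s, during which the arm holds its last target. There are 200 camera calls.

## Working session

There is one attempt and no reset: what is moved stays moved. The work goes in short steps, Python scripts to look and compute and a tool call to move; the robot and the scene stay as the last step left them, time stands still between calls to the robot, and variables do not carry over. Pictures are saved under pics/ and viewed, at most 10 in all, crops included, and the job is handed in when it is done.

Besides the shell and the picture viewer there is one more tool, called after "Request:" as name(argument=value, ...) on one line, values as JSON. apply_moves: Moves the arm, as the interface text tells. Its arguments: {"type":"object","properties":{"deltas":{"type":"array","items":{"type":"object","properties":{"offset":{"type":"array","items":{"type":"number"}},"turn":{"type":"number"},"jaw":{"type":"number"}}}},"grip_force":{"type":"number"}},"required":["deltas"]}

```bash
mkdir -p pics
python3 - <<'E'
from plant import readout, optics, r
import cv2
print(readout.observe(), r.nose_length)
for n in ("scene","top"):
    cv2.imwrite(f"pics/{n}0.png", optics.read_camera(n)[:,:,::-1]); print(optics.get_calibration(n))
E
```

```text
{'time': 0.0, 'joint_pos': array([ 7.51548793e+01,  2.17386859e+01,  9.93957167e+01, -1.15917747e-03,
        5.89282931e+01, -1.90854999e+00]), 'joint_vel': array([-0.02549041, -0.04196103, -0.0102718 ,  0.02206044,  0.05155238,
       -0.07288518]), 'tau': array([-1.91252875e-03, -7.63736701e+01, -4.34368122e+01,  6.49509695e-02,
        4.26209019e-02, -1.22167112e-04]), 'position': array([0.15663248, 0.68187101, 0.23828522]), 'eef_rot': array([-1.79937306e+02, -1.09638495e-03,  1.67064027e+02]), 'contact_force': array([ 0.5498946 ,  0.40752569, -1.02997666]), 'moment': array([ 0.03508021, -0.00611793,  0.00611621]), 'gripper_force': 0.0, 'width': 0.09151680352168491} 0.025
{'fx': 523.8124442931667, 'fy': 523.8124442931667, 'cx': 312.2448629667695, 'cy': 238.70042575759305, 'k1': -0.11372894050715696, 'eye': array([ 0.97430925, -0.42731766,  0.75909286]), 'orientation': array([-138.47846899,    0.43442169,   46.36111098])}
{'fx': 564.1934286517564, 'fy': 564.1934286517564, 'cx': 323.53270732710797, 'cy': 231.5545467632253, 'k1': 0.06186668023629524, 'eye': array([ 0.42482147, -0.00465066,  1.18460676]), 'orientation': array([-176.26415508,   -0.22111054,  -90.02296649])}
```

View pics/scene0.png

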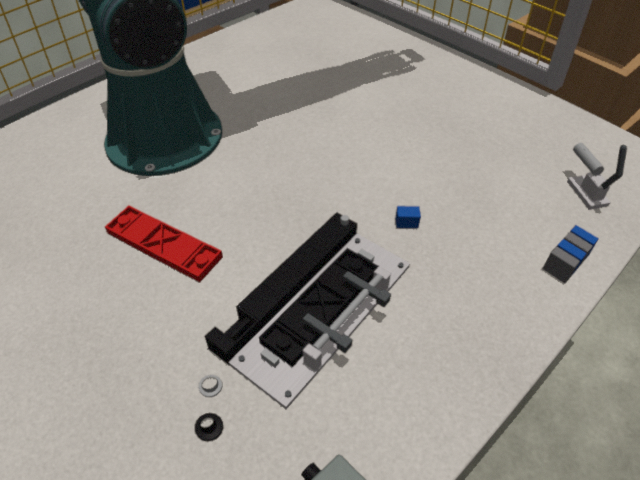

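View pics/top0.png

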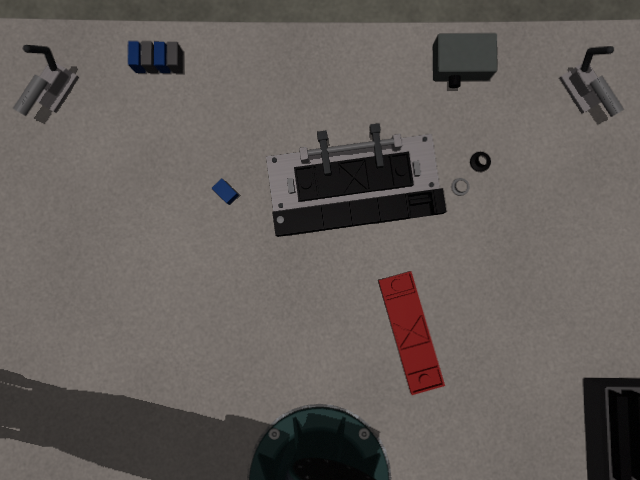

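The scene view shows the fixture centre-right: dowel at about (345,220), rail running down to (220,345), with a gap near its far end at (235,330). In the top view the dowel is at (280,220), the rail front edge runs (276,236) to (445,213), and there's a notch-like spot at (425,205). The red bracket at (410,330) is a decoy. The black one at (353,177) lies in the fixture.

```bash
python3 - <<'E'
import cv2, numpy as np
t=cv2.imread("pics/top0.png")[180:250,260:460]; s=cv2.imread("pics/scene0.png")[200:370,190:410]
t=cv2.resize(t,None,fx=4,fy=4,interpolation=cv2.INTER_CUBIC); s=cv2.resize(s,None,fx=1.8,fy=1.8,interpolation=cv2.INTER_CUBIC)
o=np.zeros((t.shape[0]+s.shape[0],800,3),np.uint8); o[:280]=t; o[280:,:s.shape[1]]=s
o=np.clip(o.astype(float)*2.2,0,255).astype(np.uint8); cv2.imwrite("pics/crop.png",o)
E
cat > h.py <<'E'
import numpy as np, cv2
from scipy.spatial.transform import Rotation as R
from plant import optics
def ray(n,p):
    c=optics.get_calibration(n); K=np.array([[c['fx'],0,c['cx']],[0,c['fy'],c['cy']],[0,0,1]])
    s=cv2.undistortPoints(np.array([[p]],float),K,np.array([c['k1'],0,0,0.]))[0,0]
    return c['eye'],R.from_euler('xyz',c['orientation'],degrees=True).as_matrix()@np.array([s[0],s[1],1])
def plane(n,p,z):
    e,d=ray(n,p); return e+d*(z-e[2])/d[2]
def tri(p1,p2):
    (a,u),(b,v)=ray('scene',p1),ray('top',p2)
    s=np.linalg.lstsq(np.c_[u,-v],b-a,rcond=None)[0]; P,Q=a+u*s[0],b+v*s[1]
    return (P+Q)/2,np.linalg.norm(P-Q)
E
```

```text
(no output)
```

View pics/crop.png

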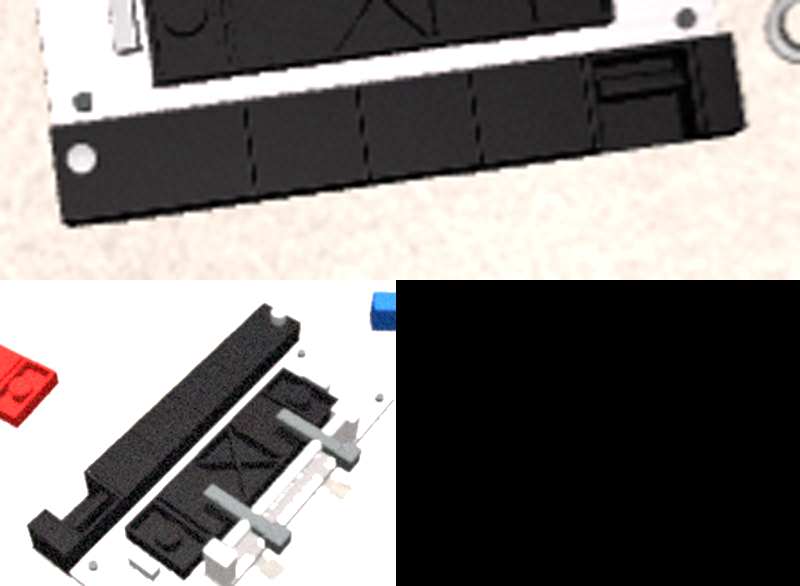

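Run:
```python
from h import *
from plant import optics
print("dowel",tri((345,218.3),(280.5,219.5)))
t=optics.read_camera("top").astype(int).sum(2); 
# lower boundary of black rail per column
P=[]
for u in range(285,438,4):
    col=t[195:260,u]; 
    v=max(i for i in range(10,60) if col[i]<150 and True) if (col<150).any() else 0
    # subpixel half level
    hi=col[v+4]; lo=col[v-4]; m=(hi+lo)/2
    k=next(i for i in range(v-4,v+5) if col[i]<m<=col[i+1]); f=k+(m-col[k])/(col[k+1]-col[k])
    P.append(plane("top",(u,195+f),0.0)[:2])
P=np.array(P); d=np.polyfit(P[:,1],P[:,0],1); print("front x=",d,"res",np.std(P[:,0]-np.polyval(d,P[:,1])))
print("ends top-view z0",plane("top",(276.5,236.2),0),plane("top",(446.2,212.7),0))
for p in [(337.2,213.9),(240,305.6),(215,328.9)]: print("scene ft edge z.04",plane("scene",p,.04))
yaw=np.arctan(-d[0]); print("yaw",np.degrees(yaw))
ex=np.array([np.cos(yaw),np.sin(yaw)]); ey=np.array([-ex[1],ex[0]])
dw=tri((345,218.3),(280.5,219.5))[0][:2]
for n,p,z in [("top",(280.5,219.5),.055)]: dw=plane(n,p,z)[:2]; print(dw)
c=np.array([np.polyval(d,0),0]); o=dw+ex*(((c-dw)@ex)+.085)-ey*.165
print("origin",o)
for n,q in [("start",(-.085,.165)),("far",(-.085,-.172)),("notch",(-.085,-.123)),("end",(-.085,.18))]: print(n,o+ex*q[0]+ey*q[1])
for n,u in [("notch L",(260+600/4,180+140/4)),("notch R",(260+690/4,180+130/4))]: print(n,(plane("top",u,.02)[:2]-o)@np.c_[ex,ey])
```

```text
dowel (array([0.52359567, 0.07815646, 0.05346359]), np.float64(0.0018370536475800414))
front x= [-0.14048782  0.50346031] res 0.0004166301825802456
ends top-view z0 [0.49240142 0.08958667 0.        ] [ 0.54188993 -0.26739155  0.        ]
scene ft edge z.04 [0.49707787 0.08622625 0.04      ]
scene ft edge z.04 [ 0.53369578 -0.17995251  0.04      ]
scene ft edge z.04 [ 0.54120744 -0.23738595  0.04      ]
yaw 7.997021484550294
[0.52284671 0.07735552]
origin [ 0.60030683 -0.0783826 ]
start [0.49317836 0.07318748]
far [ 0.54006235 -0.26053529]
notch [ 0.53324539 -0.2120118 ]
end [0.49109153 0.08804161]
notch L [-0.07976745 -0.09972769]
notch R [-0.08112237 -0.14649178]
```

Request:
apply_moves(deltas=[{"offset":[-0.03,-0.038,0],"turn":0,"jaw":0},{"offset":[-0.06,-0.076,0],"turn":0,"jaw":0},{"offset":[-0.095,-0.119,0],"turn":0,"jaw":0},{"offset":[-0.129,-0.162,0],"turn":0,"jaw":0},{"offset":[-0.163,-0.205,0],"turn":0,"jaw":0}], grip_force=20)

```text
time: 0.78
position: [0.2701, 0.4443, 0.2388]
eef_rot: [-180.0, 0.0, 167.1]
contact_force: [1.3, 0.2, -1.1]
width: 0.0438
gripper_force: 0.0
```

Request:
apply_moves(deltas=[{"offset":[-0.03,-0.038,0],"turn":-4,"jaw":0},{"offset":[-0.06,-0.076,0],"turn":-8,"jaw":0},{"offset":[-0.095,-0.119,0],"turn":-12,"jaw":0},{"offset":[-0.129,-0.162,0],"turn":-16,"jaw":0},{"offset":[-0.163,-0.205,0],"turn":-20.9,"jaw":0}])

```text
time: 1.4
position: [0.3831, 0.208, 0.239]
eef_rot: [180.0, 0.0, -171.9]
contact_force: [-0.6, 0.0, -0.3]
width: 0.0002
gripper_force: 0.0
```

Request:
apply_moves(deltas=[{"offset":[-0.015,-0.05,0],"turn":0,"jaw":0},{"offset":[-0.033,-0.1,0],"turn":0,"jaw":0},{"offset":[-0.05,-0.155,0],"turn":0,"jaw":0},{"offset":[-0.05,-0.155,0.03],"turn":0,"jaw":0},{"offset":[-0.05,-0.155,0.07],"turn":0,"jaw":0}])

```text
time: 2.02
position: [0.4545, 0.0623, 0.1688]
eef_rot: [-180.0, 0.1, -172.1]
contact_force: [-0.2, 0.1, -0.2]
width: 0.0002
gripper_force: 0.0
```

Request:
apply_moves(deltas=[{"offset":[0,0,0.04],"turn":0,"jaw":0},{"offset":[0,0,0.08],"turn":0,"jaw":0},{"offset":[0,0,0.115],"turn":0,"jaw":0},{"offset":[0,0,0.132],"turn":0,"jaw":0},{"offset":[0,0,0.132],"turn":0,"jaw":0}])

```text
time: 2.65
position: [0.4528, 0.063, 0.036]
eef_rot: [180.0, -0.1, -172.0]
contact_force: [-0.9, -0.2, 0.8]
width: 0.0004
gripper_force: 0.0
```

Run:
```python
from plant import optics, readout
import cv2,numpy as np
s=readout.observe(); print(s['position'],s['eef_rot'],s['contact_force'])
a=cv2.resize(optics.read_camera("scene")[180:380,180:440,::-1],None,fx=3,fy=3)
cv2.imwrite("pics/pre.png",np.clip(a*1.8,0,255).astype(np.uint8))
```

```text
[0.45278454 0.0630019  0.03595293] [ 1.79992821e+02 -1.46970184e-01 -1.72039700e+02] [-0.9437229  -0.15471893  0.77079548]
```

View pics/pre.png

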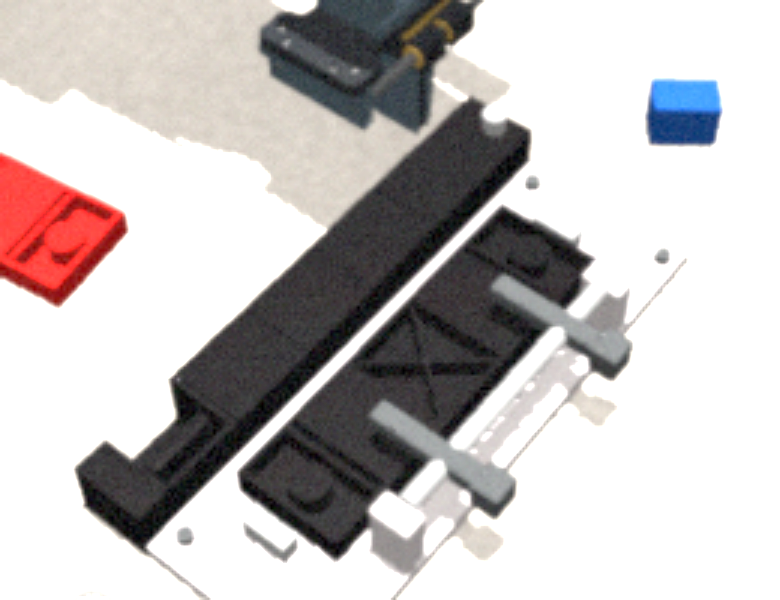

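The picture shows the fingers down in front of the rail by the dowel (495,120). The notch is at the far end, (180,440), and the clamp is shut. Next I'll approach the face gently.

Request:
apply_moves(deltas=[{"offset":[-0.005,0,0],"turn":0,"jaw":0},{"offset":[-0.01,0,0],"turn":0,"jaw":0},{"offset":[-0.014,0,0],"turn":0,"jaw":0},{"offset":[-0.016,0,0],"turn":0,"jaw":0},{"offset":[-0.018,0,0],"turn":0,"jaw":0}])

```text
time: 3.32
position: [0.4716, 0.0656, 0.037]
eef_rot: [-180.0, -0.0, -172.0]
contact_force: [0.7, -0.4, -0.1]
width: 0.0004
gripper_force: 0.0
```

Request:
apply_moves(deltas=[{"offset":[-0.001,0,0],"turn":0,"jaw":0},{"offset":[-0.002,0,0],"turn":0,"jaw":0},{"offset":[-0.003,0,0],"turn":0,"jaw":0},{"offset":[-0.004,0,0],"turn":0,"jaw":0},{"offset":[-0.004,0,0],"turn":0,"jaw":0}])

```text
time: 3.95
position: [0.4745, 0.066, 0.0367]
eef_rot: [180.0, -0.1, -172.0]
contact_force: [-4.5, -0.9, 3.5]
width: 0.0004
gripper_force: 2.6
```

Request:
apply_moves(deltas=[{"offset":[-0.0005,0,0],"turn":0,"jaw":0},{"offset":[-0.0005,0,0],"turn":0,"jaw":0}])

```text
time: 4.2
position: [0.4745, 0.066, 0.0366]
eef_rot: [180.0, -0.2, -172.0]
contact_force: [-7.5, -2.3, 5.7]
width: 0.0003
gripper_force: 3.9
```

Run:
```python
from plant import readout
s=readout.observe(); print(s['position'],s['contact_force'],s['moment'])
```

```text
[0.47449933 0.06604158 0.0366341 ] [-7.52251774 -2.27479757  5.72151095] [-0.16060852  1.23964621  0.04249984]
```

In contact at about 8 N, near the dowel end. Now I'll slide along the rail.

Request:
apply_moves(deltas=[{"offset":[0,-0.006,0],"turn":0,"jaw":0},{"offset":[0,-0.012,0],"turn":0,"jaw":0},{"offset":[0,-0.018,0],"turn":0,"jaw":0},{"offset":[0,-0.024,0],"turn":0,"jaw":0},{"offset":[0,-0.03,0],"turn":0,"jaw":0}])

```text
time: 4.82
position: [0.4786, 0.0364, 0.0364]
eef_rot: [180.0, -0.2, -172.0]
contact_force: [-5.2, 3.7, -0.1]
width: 0.0005
gripper_force: 2.7
```

Request:
apply_moves(deltas=[{"offset":[-0.0003,-0.01,0],"turn":0,"jaw":0},{"offset":[-0.0003,-0.02,0],"turn":0,"jaw":0},{"offset":[-0.0003,-0.03,0],"turn":0,"jaw":0},{"offset":[-0.0003,-0.04,0],"turn":0,"jaw":0},{"offset":[-0.0003,-0.05,0],"turn":0,"jaw":0}])

```text
time: 5.45
position: [0.4855, -0.013, 0.0363]
eef_rot: [179.9, -0.2, -172.0]
contact_force: [-7.1, 3.3, 0.2]
width: 0.0008
gripper_force: 3.1
```

Request:
apply_moves(deltas=[{"offset":[0,-0.01,0],"turn":0,"jaw":0},{"offset":[0,-0.02,0],"turn":0,"jaw":0},{"offset":[0,-0.03,0],"turn":0,"jaw":0},{"offset":[0,-0.04,0],"turn":0,"jaw":0},{"offset":[0,-0.05,0],"turn":0,"jaw":0}])

```text
time: 6.08
position: [0.4923, -0.0624, 0.0363]
eef_rot: [179.9, -0.2, -172.0]
contact_force: [-6.4, 3.8, -1.1]
width: 0.0003
gripper_force: 3.2
```

Request:
apply_moves(deltas=[{"offset":[0,-0.01,0],"turn":0,"jaw":0},{"offset":[0,-0.02,0],"turn":0,"jaw":0},{"offset":[0,-0.03,0],"turn":0,"jaw":0},{"offset":[0,-0.04,0],"turn":0,"jaw":0},{"offset":[0,-0.05,0],"turn":0,"jaw":0}])

```text
time: 6.7
position: [0.4992, -0.1117, 0.0362]
eef_rot: [179.9, -0.2, -172.0]
contact_force: [-6.8, 2.4, -0.0]
width: 0.0005
gripper_force: 3.3
```

Request:
apply_moves(deltas=[{"offset":[0,-0.01,0],"turn":0,"jaw":0},{"offset":[0,-0.02,0],"turn":0,"jaw":0},{"offset":[0,-0.03,0],"turn":0,"jaw":0},{"offset":[0,-0.04,0],"turn":0,"jaw":0},{"offset":[0,-0.05,0],"turn":0,"jaw":0}])

```text
time: 7.32
position: [0.5061, -0.1611, 0.0361]
eef_rot: [179.9, -0.2, -172.0]
contact_force: [-7.0, 2.7, -0.4]
width: 0.0003
gripper_force: 3.4
```

Request:
apply_moves(deltas=[{"offset":[0,-0.01,0],"turn":0,"jaw":0},{"offset":[0,-0.02,0],"turn":0,"jaw":0},{"offset":[0,-0.03,0],"turn":0,"jaw":0},{"offset":[0,-0.036,0],"turn":0,"jaw":0},{"offset":[0,-0.04,0],"turn":0,"jaw":0}])

```text
time: 7.95
position: [0.5122, -0.2007, 0.0362]
eef_rot: [179.9, -0.2, -172.0]
contact_force: [-0.9, 0.5, 0.2]
width: 0.0009
gripper_force: 0.0
```

Contact has gone, so this is the notch. I'll centre in it, then enter.

Request:
apply_moves(deltas=[{"offset":[0,-0.005,0],"turn":0,"jaw":0},{"offset":[0,-0.01,0],"turn":0,"jaw":0},{"offset":[0,-0.013,0],"turn":0,"jaw":0},{"offset":[-0.003,-0.013,0],"turn":0,"jaw":0},{"offset":[-0.006,-0.013,0],"turn":0,"jaw":0}])

```text
time: 8.57
position: [0.5216, -0.2131, 0.037]
eef_rot: [-180.0, 0.0, -172.0]
contact_force: [-0.1, -0.5, 0.3]
width: 0.0004
gripper_force: 0.0
```

Run:
```python
from plant import optics, readout
import cv2,numpy as np
s=readout.observe(); print(s['position'],s['eef_rot'],s['contact_force'])
a=cv2.resize(optics.read_camera("scene")[180:380,180:440,::-1],None,fx=3,fy=3)
cv2.imwrite("pics/in.png",np.clip(a*1.8,0,255).astype(np.uint8))
```

```text
[ 0.52164148 -0.21314144  0.03698483] [-1.79997575e+02  5.50690733e-03 -1.72040399e+02] [-0.09735463 -0.51655684  0.28972932]
```

View pics/in.png

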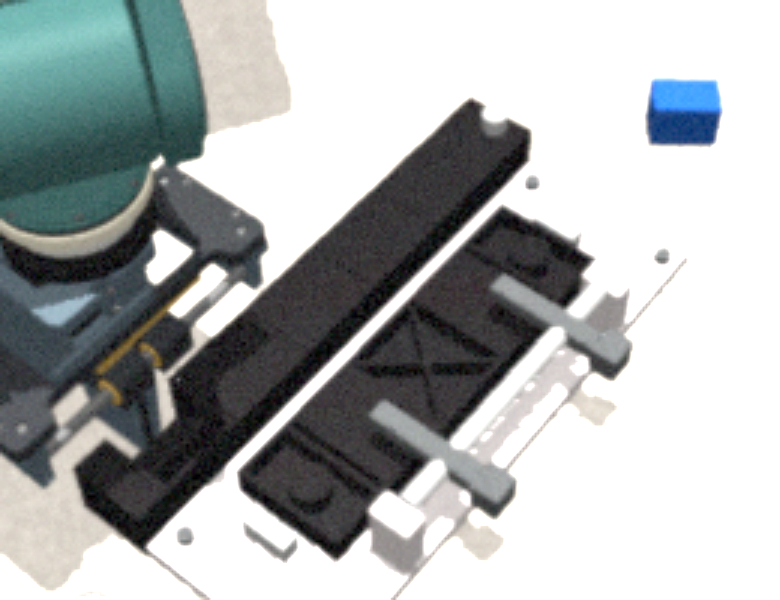

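The fingers (130,410) are in the notch mouth, clear of both side walls. Pressing in.

Request:
apply_moves(deltas=[{"offset":[-0.004,0,0],"turn":0,"jaw":0},{"offset":[-0.008,0,0],"turn":0,"jaw":0},{"offset":[-0.012,0,0],"turn":0,"jaw":0},{"offset":[-0.014,0,0],"turn":0,"jaw":0},{"offset":[-0.016,0,0],"turn":0,"jaw":0}])

```text
time: 9.25
position: [0.5373, -0.2109, 0.0369]
eef_rot: [180.0, -0.0, -172.0]
contact_force: [-1.0, -0.1, 0.5]
width: 0.0002
gripper_force: 0.0
```

Request:
apply_moves(deltas=[{"offset":[-0.0015,0,0],"turn":0,"jaw":0},{"offset":[-0.003,0,0],"turn":0,"jaw":0},{"offset":[-0.0045,0,0],"turn":0,"jaw":0},{"offset":[-0.006,0,0],"turn":0,"jaw":0},{"offset":[-0.0075,0,0],"turn":0,"jaw":0}])

```text
time: 9.88
position: [0.5441, -0.21, 0.0369]
eef_rot: [180.0, -0.1, -172.0]
contact_force: [-5.4, -2.4, 3.4]
width: 0.0004
gripper_force: 2.6
```

Request:
apply_moves(deltas=[{"offset":[-0.001,0,0],"turn":0,"jaw":0},{"offset":[-0.002,0,0],"turn":0,"jaw":0},{"offset":[-0.003,0,0],"turn":0,"jaw":0},{"offset":[-0.004,0,0],"turn":0,"jaw":0},{"offset":[-0.005,0,0],"turn":0,"jaw":0}])

```text
time: 10.5
position: [0.5491, -0.2093, 0.0369]
eef_rot: [180.0, -0.1, -172.0]
contact_force: [-5.1, -0.9, 3.7]
width: 0.001
gripper_force: 2.6
```

Request:
apply_moves(deltas=[{"offset":[-0.001,0,0],"turn":0,"jaw":0},{"offset":[-0.002,0,0],"turn":0,"jaw":0},{"offset":[-0.003,0,0],"turn":0,"jaw":0},{"offset":[-0.003,0,0],"turn":0,"jaw":0}])

```text
time: 11.0
position: [0.5496, -0.2091, 0.0368]
eef_rot: [179.9, -0.3, -172.0]
contact_force: [-23.8, -9.8, 20.1]
width: 0.0006
gripper_force: 12.9
```

Run:
```python
from plant import optics
import cv2,numpy as np
a=cv2.resize(optics.read_camera("scene")[180:380,180:440,::-1],None,fx=3,fy=3)
cv2.imwrite("pics/home.png",np.clip(a*1.8,0,255).astype(np.uint8))
```

```text
(no output)
```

View pics/home.png

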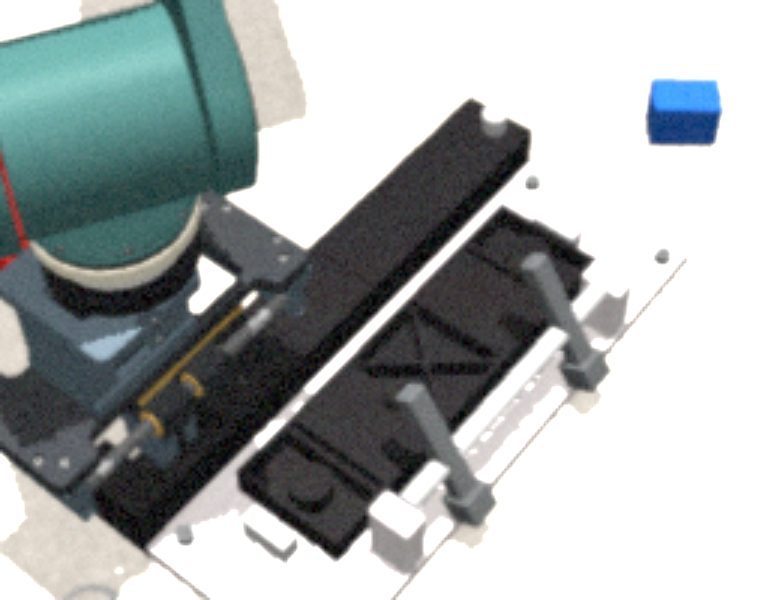

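Both clamp arms now stand up (tips at (540,260) and (410,395)) and the bracket is undisturbed. Withdrawing straight back, then up.

Request:
apply_moves(deltas=[{"offset":[0.008,0,0],"turn":0,"jaw":0},{"offset":[0.023,0,0],"turn":0,"jaw":0},{"offset":[0.045,0,0],"turn":0,"jaw":0},{"offset":[0.07,0,0],"turn":0,"jaw":0},{"offset":[0.085,0,0],"turn":0,"jaw":0}])

```text
time: 11.68
position: [0.4669, -0.2206, 0.0369]
eef_rot: [180.0, -0.0, -172.1]
contact_force: [0.5, -0.4, -0.5]
width: 0.0001
gripper_force: 0.0
```

Request:
apply_moves(deltas=[{"offset":[0,0,-0.03],"turn":0,"jaw":0},{"offset":[0,0,-0.07],"turn":0,"jaw":0},{"offset":[0,0,-0.11],"turn":0,"jaw":0},{"offset":[0,0,-0.13],"turn":0,"jaw":0},{"offset":[0,0,-0.13],"turn":0,"jaw":0}])

```text
time: 12.3
position: [0.4691, -0.221, 0.1682]
eef_rot: [-179.9, 0.1, -172.0]
contact_force: [-0.9, 0.2, 0.2]
width: 0.0005
gripper_force: 0.0
```

Run:
```python
from plant import optics, readout
import cv2,numpy as np
s=readout.observe(); print(s['time'],s['position'],s['contact_force'])
a=optics.read_camera("scene")[:,:,::-1]
cv2.imwrite("pics/end.png",a)
```

```text
12.3 [ 0.46906409 -0.22103192  0.16822047] [-0.90635951  0.24011791  0.20265469]
```

View pics/end.png

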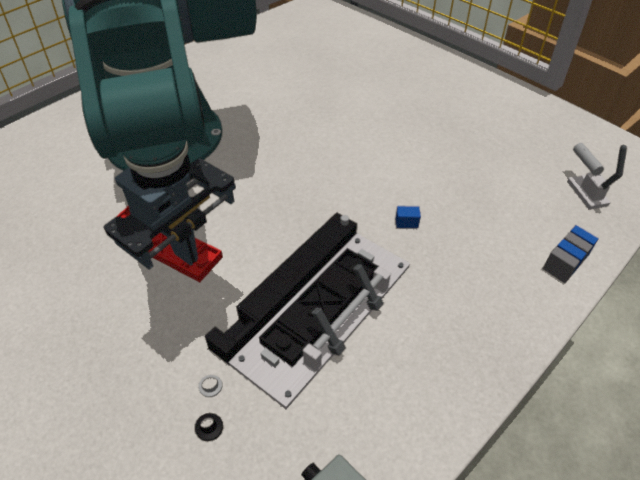

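The clamp is open at (325,320) and (365,280). The nut (210,385), bushing (208,426) and sensor (408,217) haven't moved, and the hand is clear.

```bash
python3 -c "
from plant import r
print(r.job_done())"
```

```text
the job is handed in; nothing more can be done
None
```

The clamp is released: I slid along the rail from the dowel end to the notch at y ≈ -123 mm, pressed the key to its stop (arms seen open), withdrew with bracket and loose parts undisturbed, and handed in at about 12 s.

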